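Stand the fallen clay tea caddy up on its cork mat

TASK

The red clay tea caddy has fallen over. Pick it up and stand it upright on its foot, wholly on the round cork mat, and leave it standing there; set it down gently, don't drop it. Leave the dark caddy and the teapot where they are.

Things in the scene. Friction and masses are not known exactly. Their poses are not given: they have to be found in the camera images.
- caddy: The fallen one: red-brown square clay tea caddy, 118 mm tall: foot 40 mm wide (height 0-10 mm), straight body 46 mm wide (8-88 mm), round neck, fixed round lid, ball knob. 0.2 to 0.4 kg. Origin: centre of the foot's underside; own z runs foot to knob, x and y square to the sides. Starts lying on a flat side, origin 23 mm above the table, knob to the robot's left (+y) within 35 degrees.
- mat: Round cork mat fixed to the table, 140 mm across, 5 mm thick, flat. Origin: centre of its underside, at table height. Its place changes; it and the fallen caddy may be on either side.
- dark_caddy: Bystander, standing upright beyond the work, blackish brown: square clay tea caddy, 118 mm tall: foot 40 mm wide (height 0-10 mm), straight body 46 mm wide (8-88 mm), round neck, fixed round lid, ball knob. Origin: centre of the underside, z up.
- teapot: Bystander, standing beyond the work: ochre clay teapot, body 80 mm across, 73 mm tall to its knob, spout and handle reaching 73 mm to either side along its own y axis. Origin: centre of the underside, z up.

How it is judged:
By the outcome, as a careful person would: the job done as asked, in the order asked, and still so for the second after the job is handed in, with the robot touching nothing.
It also fails if it takes over 38 s, if anything falls off the work surface, if the arm or the gripper's body presses on something with over 40 N, if the wrist force passes 120 N, or if a joint passes its speed limit or range.

ROBOT

A 6-joint arm with a two-finger parallel gripper is mounted at the origin on the work surface. World frame = base frame: x ahead of the robot, y to its left, z up, the work surface at z = 0. Lengths are in m, angles in rad, forces in N, time in s.
With the tool pointing down it reaches from about 0.3 to 0.775 m from the base axis. Payload 14.6 kg.
Tool frame: the origin (TCP) lies at the very end of the fingers, on their centre line; the grasp point (between the pads) lies 19 mm behind it; x points along the fingers, z is the direction in which the jaws open and shut, and the axes are right-handed (so a half turn about x gives the same grasp; the last joint's range is limited). The gripper opens to 94 mm and grips with 3 to 60 N. Pads are 16 mm wide; open, the fingers measure 119 mm over their backs; the gripper's body (75 mm by 177 mm) begins 78 mm behind the grasp point.
Start: joints at [-1.219, 0.3, 1.521, -0, 1.321, -0.067], TCP at [0.224, -0.502, 0.205] pointing down, gripper open.
Joint ranges: [-3.03, 3.03], [-0.79, 2.21], [0.23, 2.52], [-1.04, 4.18], [0, 3.07], [-2.55, 2.55]. Speed limits (rad/s): [2.22, 2.22, 2.57, 3.14, 3.14, 3.14].

INTERFACE

Orientations are given as a unit quaternion [x, y, z, w].
In Python, from rig import * gives the robot as it stands. Calls block until the motion is done:
- move_to(position, orientation): joint-space move of the TCP to a pose.
- servo_line(position, attitude=None, v=0.15): straight line of the TCP; attitude=None keeps the orientation; v is the mean speed in m/s.
- movej(angles): joint-space move.
- let_go() and grab(): open the fingers fully, or close them until they stop; the grip force is fixed at half the most.
- hold(seconds).
- ik(position, orientation): joint angles nearest the present ones, or None.
- get_obs(): the state.
- camera(name): name is "scene" or "top" or "wrist"; returns (picture, depth): 400x640x3 uint8, red, green, blue; 400x640 float32, m along the optical axis (not along the pixel's ray), 0 where there is no reading.
- camera_params(name): a dict with "camera_matrix" (3x3 intrinsics, pixels), "world_from_camera" (4x4, takes a point from camera to world coordinates). Camera axes: x right, y down, z forward; pixel columns grow to the right and rows downward; lengths in m; the calibration is good to about 2 mm. A picture is of the moment at which its call begins: read the wrist's pose just before it. camera_params takes no time and is no camera call; for the wrist camera it gives the pose at the moment of the call.
A pose or a line that the arm cannot do raises Unreachable and nothing moves.
- sign_off(): hands the job in, once; it reports no verdict.
The state is a dict: "time_s": time; "q": joint angles; "joint_vel": joint speeds; "tau": joint torques, N m; "tcp_pos": TCP position; "tcp_rot": TCP orientation; "contact_force": force on the tool from outside, world axes, zero at the start; "wrist_torque": the same for the moment, N m; "gripper_width": finger opening in m.
Only numpy, scipy, OpenCV 4.12 (cv2) and the standard library are available. Lean on these libraries where they do the work, as an engineer would, in place of code of your own. Each camera call takes 0.05 s, during which the arm holds its last target.

## Working session

There is one attempt and no reset: what is moved stays moved. The work goes in short steps, each a Python script; the robot and the scene stay as the last script left them, time stands still between calls to the robot, and variables do not carry over. Pictures are saved under pics/ and viewed, and the job is handed in when it is done.

```bash
ls; mkdir -p pics; python3 - <<'E'
from rig import *
import cv2, numpy as np
for n in ("scene","top"):
    p,d=camera(n); cv2.imwrite(f"pics/{n}0.png",p[:,:,::-1]); np.savez(f"{n}0.npz",p=p,d=d,**camera_params(n))
    c=camera_params(n); print(n,c["camera_matrix"],c["world_from_camera"].round(3))
o=get_obs(); print(o["time_s"],o["tcp_pos"],o["tcp_rot"],o["gripper_width"])
E
```

```text
pics
scene [[484.94201484   0.         313.89052752]
 [  0.         484.94201484 215.6857332 ]
 [  0.           0.           1.        ]] [[-0.626  0.672 -0.396  0.967]
 [ 0.78   0.535 -0.325  0.257]
 [-0.007 -0.512 -0.859  0.779]
 [ 0.     0.     0.     1.   ]]
top [[491.40931038   0.         322.61601479]
 [  0.         491.40931038 197.52906393]
 [  0.           0.           1.        ]] [[ 0.006 -0.993  0.12   0.533]
 [-1.    -0.004  0.016 -0.042]
 [-0.015 -0.12  -0.993  0.992]
 [ 0.     0.     0.     1.   ]]
0.1 [ 0.22355818 -0.50226811  0.20496864] [ 0.38535315  0.59328958 -0.38495123  0.59272504] 0.09427438347743705
```

View pics/top0.png

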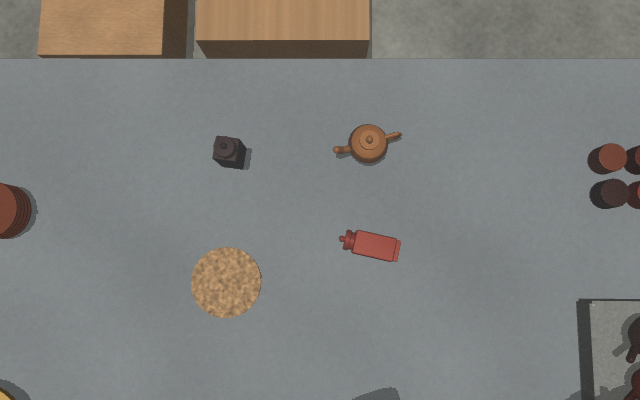

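View pics/scene0.png

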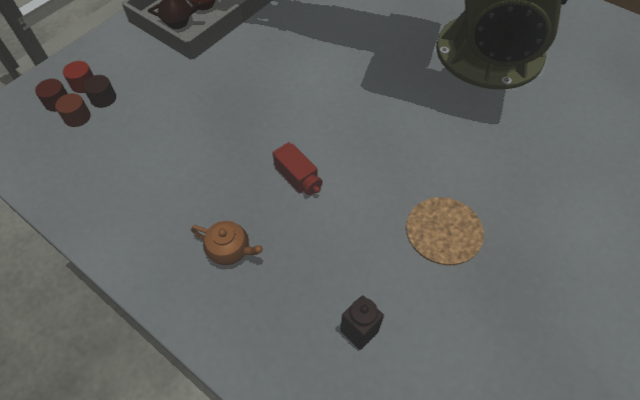

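The top view shows the fallen caddy around (370,245), with its knob on the left at (344,240) and its foot at (399,249). The mat is at (226,283), the dark caddy at (229,152) and the teapot at (369,143). The scene view shows the same layout. Next I'll measure positions.

```bash
cat > h.py <<'E'
import numpy as np, cv2
def ray(K,T,uv,z):
    uv=np.atleast_2d(uv).astype(float)
    d=np.c_[(uv[:,0]-K[0,2])/K[0,0],(uv[:,1]-K[1,2])/K[1,1],np.ones(len(uv))]@T[:3,:3].T
    o=T[:3,3]; return o+d*((z-o[2])/d[:,2])[:,None]
def cloud(K,T,d):
    v,u=np.mgrid[:d.shape[0],:d.shape[1]]
    P=np.stack([(u-K[0,2])/K[0,0]*d,(v-K[1,2])/K[1,1]*d,d],-1)
    return P@T[:3,:3].T+T[:3,3]
def red(p):
    h=cv2.cvtColor(p,cv2.COLOR_RGB2HSV); return ((h[...,0]<6)|(h[...,0]>172))&(h[...,1]>120)&(h[...,2]>40)
def biggest(m):
    n,l,s,c=cv2.connectedComponentsWithStats(m.astype(np.uint8)); 
    return l
E
python3 - <<'E'
from h import *
for n in ("top","scene"):
    f=np.load(n+"0.npz");p,d,K,T=f["p"],f["d"],f["camera_matrix"],f["world_from_camera"]
    W=cloud(K,T,d)
    box=(W[...,0]>.25)&(W[...,0]<.75)&(np.abs(W[...,1])<.4)
    m=red(p)&box
    nn,l,s,c=cv2.connectedComponentsWithStats(m.astype(np.uint8))
    k=[i for i in range(1,nn) if s[i,4]>150]; print(n,[(s[i].tolist()) for i in k])
    k=max(k,key=lambda i:s[i,4])
    P=W[(l==k)&(d>0)]
    zz=np.median(P[P[:,2]>.035][:,2]); print("topz",zz)
    Q=P[P[:,2]>.038][:,:2].astype(np.float32)
    r=cv2.minAreaRect(Q); print("top pts rect",r, len(Q), "all", cv2.minAreaRect(P[:,:2].astype(np.float32)))
    uv=np.argwhere((l==k)&(W[...,2]>.038))[:,::-1]; R=ray(K,T,uv,.046)[:,:2]
    print(" raycast rect",cv2.minAreaRect(R.astype(np.float32)))
    h=cv2.cvtColor(p,cv2.COLOR_RGB2HSV)
    mm=(h[...,0]>8)&(h[...,0]<22)&(h[...,1]>70)&box&(W[...,2]<.012)
    mm=cv2.morphologyEx(mm.astype(np.uint8),cv2.MORPH_OPEN,np.ones((3,3)));mm=cv2.morphologyEx(mm,cv2.MORPH_CLOSE,np.ones((5,5)))
    c=max(cv2.findContours(mm,cv2.RETR_EXTERNAL,cv2.CHAIN_APPROX_NONE)[0],key=cv2.contourArea)[:,0]
    print(" mat",cv2.fitEllipse(ray(K,T,c,.005)[:,:2].astype(np.float32)))
    hi=box&(W[...,2]>.02)&(W[...,2]<.2)&~m
    nn,l,s,c=cv2.connectedComponentsWithStats(hi.astype(np.uint8))
    for i in range(1,nn):
        if s[i,4]>100: Q=W[l==i]; print(" other",s[i].tolist(),Q.mean(0).round(3),Q.min(0).round(3),Q.max(0).round(3))
E
```

```text
top [[340, 230, 61, 31, 1172]]
topz 0.04565625309487864
top pts rect ((0.5565302968025208, -0.12163615226745605), (0.10455454885959625, 0.04443436115980148), 77.2912826538086) 1108 all ((0.5575953125953674, -0.116913802921772), (0.11423643678426743, 0.04443436115980148), 77.2912826538086)
 raycast rect ((0.5565025806427002, -0.12131834030151367), (0.10414277762174606, 0.04429684579372406), 77.38198852539062)
 mat ((0.4826952815055847, 0.16545186936855316), (0.13723956048488617, 0.13781560957431793), 22.58659553527832)
 other [212, 138, 34, 31, 789] [0.727 0.15  0.085] [0.709 0.13  0.021] [0.75  0.181 0.119]
 other [333, 144, 55, 19, 661] [ 0.737 -0.106  0.048] [ 0.72  -0.155  0.028] [ 0.75  -0.047  0.065]
scene [[273, 143, 44, 37, 799]]
topz 0.045369733839758175
top pts rect ((0.5564252138137817, -0.1281859278678894), (0.08575627207756042, 0.04364527761936188), 77.45083618164062) 799 all ((0.5564252138137817, -0.1281859278678894), (0.08575627207756042, 0.04364527761936188), 77.45083618164062)
 raycast rect ((0.5575045943260193, -0.1265009194612503), (0.08355917036533356, 0.04253500699996948), 77.4955062866211)
 mat ((0.4846491515636444, 0.167904332280159), (0.13682085275650024, 0.1386718600988388), 110.9593505859375)
 other [272, 142, 50, 52, 433] [ 0.573 -0.107  0.033] [ 0.529 -0.177  0.02 ] [ 0.588 -0.057  0.046]
 other [215, 221, 47, 34, 473] [ 0.741 -0.095  0.05 ] [ 0.722 -0.145  0.03 ] [ 0.75  -0.045  0.064]
 other [344, 295, 40, 49, 816] [0.735 0.163 0.094] [0.711 0.133 0.02 ] [0.75  0.182 0.12 ]
```

```bash
cat >> h.py <<'E'
from scipy.spatial.transform import Rotation as Ro
C=np.array([np.cos(np.radians(77.4)),np.sin(np.radians(77.4)),0]); Z=np.array([0,0,1.])
G=np.array([.5453,-.174,.023])+.058*C; M=np.array([.4837,.1667,0])
def mk(x,z): return Ro.from_matrix(np.c_[x,np.cross(z,x),z]).as_quat()
def pick(t,s,g=G): 
    x=-np.cos(t)*Z-np.sin(t)*C; return g+.019*x, mk(x,s*np.cross(C,Z))
def place(t,s,phi,zg,m=M):
    f=np.array([np.cos(phi),np.sin(phi),0]); x=np.cos(t)*f-np.sin(t)*Z
    return m*[1,1,0]+[0,0,zg]+.019*x, mk(x,s*np.cross(f,Z))
E
python3 - <<'E'
from rig import *
from h import *
print(G)
for t in (20,30,40,50):
  for s in (1,-1):
    q=ik(*pick(np.radians(t),s)); g2=G+[0,0,.15]; q2=ik(*pick(np.radians(t),s,g2))
    print("PICK",t,s,None if q is None else np.round(q,2),None if q2 is None else np.round(q2,2))
    for phi in range(-90,181,30):
        a=ik(*place(np.radians(t),s,np.radians(phi),.063)); b=ik(*place(np.radians(t),s,np.radians(phi),.15))
        if a is not None: print("   place",phi,np.round(a,2), None if b is None else np.round(b,2))
E
```

```text
[ 0.55795231 -0.11739683  0.023     ]
PICK 20 1 [-0.12  0.62  1.61 -0.42  0.99  0.34] [-0.12  0.42  1.52 -0.37  1.26  0.22]
   place -90 [ 0.64  0.9   1.43 -0.87  1.74 -2.21] [ 0.64  0.75  1.44 -0.9   1.83 -2.31]
   place 0 [ 0.47  0.52  2.34  3.68  0.97 -1.73] [ 0.47  0.21  2.36  3.82  0.74 -1.94]
   place 30 [ 0.04  0.51  2.38  2.6   1.   -1.43] [ 0.04  0.19  2.4   2.45  0.75 -1.21]
   place 60 [-0.2   0.57  2.17  1.73  1.13 -1.15] [-0.2   0.33  2.19  1.61  1.1  -0.9 ]
   place 90 [-0.22  0.7   1.85  1.2   1.4  -0.99] [-0.22  0.52  1.87  1.18  1.46 -0.83]
   place 120 [-0.12  0.86  1.52  0.86  1.72 -0.98] [-0.12  0.71  1.53  0.88  1.81 -0.87]
   place 150 [ 0.02  1.    1.22  0.57  2.02 -1.1 ] [ 0.02  0.87  1.23  0.6   2.12 -1.02]
   place 180 [ 0.18  1.09  1.02  0.21  2.23 -1.38] [ 0.18  0.97  1.04  0.23  2.34 -1.35]
PICK 20 -1 None None
   place -90 [ 0.64  0.9   1.43 -0.87  1.74  0.94] [ 0.64  0.75  1.44 -0.9   1.83  0.83]
   place 0 [0.47 0.52 2.34 3.68 0.97 1.42] [0.47 0.21 2.36 3.82 0.74 1.2 ]
   place 30 [0.04 0.51 2.38 2.6  1.   1.71] [0.04 0.19 2.4  2.45 0.75 1.94]
   place
[... 3944 characters left out ...]
e 150 [ 0.08  0.72  1.44  0.37  1.58 -1.08] [ 0.08  0.6   1.41  0.38  1.72 -1.03]
   place 180 [ 0.2   0.79  1.32  0.13  1.72 -1.4 ] [ 0.2   0.68  1.28  0.13  1.87 -1.38]
PICK 50 -1 [ 0.06  0.79  1.52 -0.88  1.28 -2.4 ] None
   place -90 [ 0.53  0.64  1.59 -0.6   1.36  0.8 ] [ 0.53  0.51  1.55 -0.59  1.5   0.71]
   place -60 [ 0.58  0.51  1.82 -0.83  1.05  0.57] [ 0.58  0.36  1.78 -0.77  1.18  0.43]
   place 90 [-0.07  0.47  1.88  0.84  1.04  2.54] None
   place 120 [-0.02  0.61  1.64  0.6   1.34  2.32] [-0.02  0.48  1.61  0.59  1.48  2.42]
   place 150 [0.08 0.72 1.44 0.37 1.58 2.06] [0.08 0.6  1.41 0.38 1.72 2.12]
   place 180 [0.2  0.79 1.32 0.13 1.72 1.74] [0.2  0.68 1.28 0.13 1.87 1.76]
```

```bash
python3 - <<'E'
from rig import *
from h import *
t=np.radians(40); g=G+[0,0,.006]
p,q=pick(t,1,g); x=Ro.from_quat(q).apply([1,0,0])
move_to(p-.17*x,q); servo_line(p-.09*x)
import cv2
pm=camera_params("wrist"); im,d=camera("wrist"); cv2.imwrite("pics/w1.png",im[:,:,::-1]); np.savez("w1.npz",p=im,d=d,**pm)
o=get_obs(); print(o["time_s"],o["tcp_pos"],p-.09*x,o["contact_force"])
E
```

```text
3.025 [ 0.56850869 -0.07246931  0.08429775] [ 0.56790791 -0.07285802  0.08338916] [ 0.81030311  0.44377387 -0.86211017]
```

View pics/w1.png

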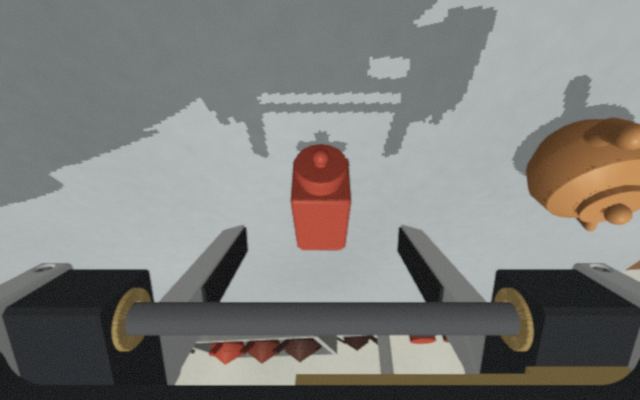

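The wrist view shows the caddy centred at u≈321 between the fingertips (u 247 and 398) and square to the jaws. Proceeding to grasp.

```bash
python3 - <<'E'
from rig import *
from h import *
t=np.radians(40); g=G+[0,0,.006]
p,q=pick(t,1,g)
servo_line(p,v=.08)
o=get_obs(); print("at",o["time_s"],o["tcp_pos"],p,o["contact_force"])
grab()
o=get_obs(); print("grab",o["time_s"],o["gripper_width"],o["contact_force"],o["tcp_pos"])
servo_line(np.array(o["tcp_pos"])+[0,0,.13],v=.12)
hold(.2)
o=get_obs(); print("lift",o["time_s"],o["gripper_width"],o["contact_force"],o["tcp_pos"])
pm=camera_params("wrist"); im,d=camera("wrist"); cv2.imwrite("pics/w2.png",im[:,:,::-1])
im,d=camera("scene"); cv2.imwrite("pics/s2.png",im[:,:,::-1])
E
```

```text
at 4.3 [ 0.55561515 -0.12906161  0.01485025] [ 0.55528813 -0.12931566  0.01444516] [ 0.18239036 -0.02703617 -0.39546635]
grab 5.1 0.04578768272386725 [0.13929207 0.16328442 0.9409904 ] [ 0.55522819 -0.12930442  0.01444093]
lift 6.5333 0.045845375573514285 [ 0.4085702  -0.3694209  -3.19118648] [ 0.55507337 -0.12931299  0.14392156]
```

View pics/w2.png

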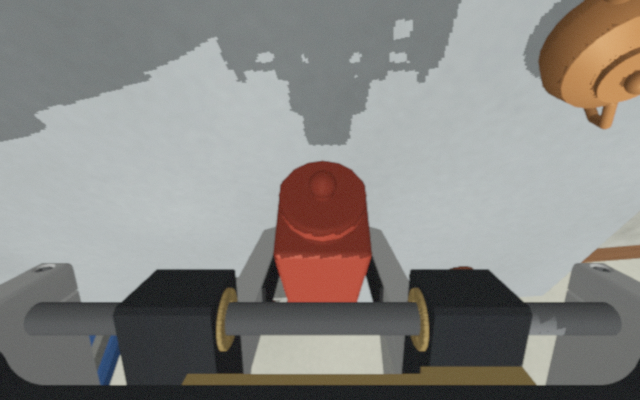

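View pics/s2.png

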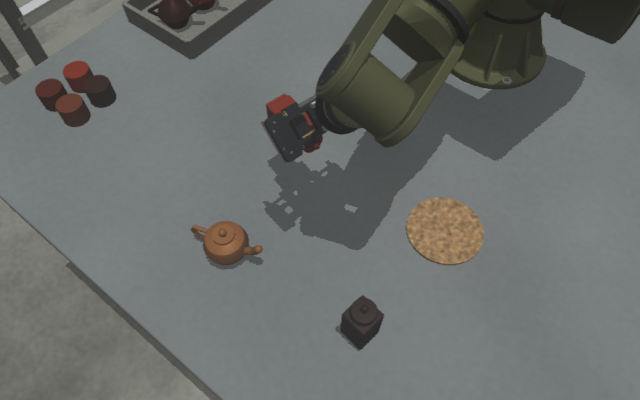

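The caddy is held (width 45.8 mm, about 3.2 N of weight). The wrist view shows it centred at u≈322 in the jaws, and in the scene view it is clear of the table. Now I'll turn it upright above the mat.

```bash
python3 - <<'E'
from rig import *
from h import *
t=np.radians(40); f=np.array([0,1,0])
p,q=place(t,1,np.pi/2,.063+.06,M-.006*f)
move_to(p,q); hold(.3)
o=get_obs(); print(o["time_s"],o["gripper_width"],o["contact_force"],o["tcp_pos"],p)
for n in ("scene","top","wrist"):
    pm=camera_params(n); im,d=camera(n); cv2.imwrite(f"pics/{n}3.png",im[:,:,::-1]); np.savez(f"{n}3.npz",p=im,d=d,**pm)
    W=cloud(pm["camera_matrix"],pm["world_from_camera"],d)
    m=red(im)&(d>0)&(np.linalg.norm(W[...,:2]-M[:2],axis=-1)<.1)&(W[...,2]>.03)
    P=W[m]; print(n,len(P))
    if len(P): print(np.percentile(P,[1,50,99],axis=0).round(4).tolist())
E
python3 - <<'E'
import cv2
a=[cv2.imread(f"pics/{n}3.png") for n in("scene","top","wrist")]
cv2.imwrite("pics/m3.png",cv2.vconcat([cv2.hconcat([cv2.resize(a[0][100:300,300:560],(400,300)),cv2.resize(a[1][180:380,130:390],(400,300))]),cv2.copyMakeBorder(cv2.resize(a[2],(480,300)),0,0,0,320,0)]))
E
```

```text
8.3833 0.04563528547554954 [-0.69194072  0.05552702 -3.03924174] [0.48371022 0.17525801 0.11074775] [0.4837     0.17525484 0.11078704]
scene 614
[[0.4667, 0.1472, 0.1497], [0.4919, 0.1708, 0.1707], [0.5075, 0.1898, 0.1829]]
top 653
[[0.4627, 0.1434, 0.1504], [0.4853, 0.1624, 0.1711], [0.5061, 0.1864, 0.184]]
wrist 10921
[[0.4628, 0.1435, 0.0938], [0.4841, 0.1513, 0.1566], [0.5054, 0.1828, 0.1847]]
```

View pics/m3.png

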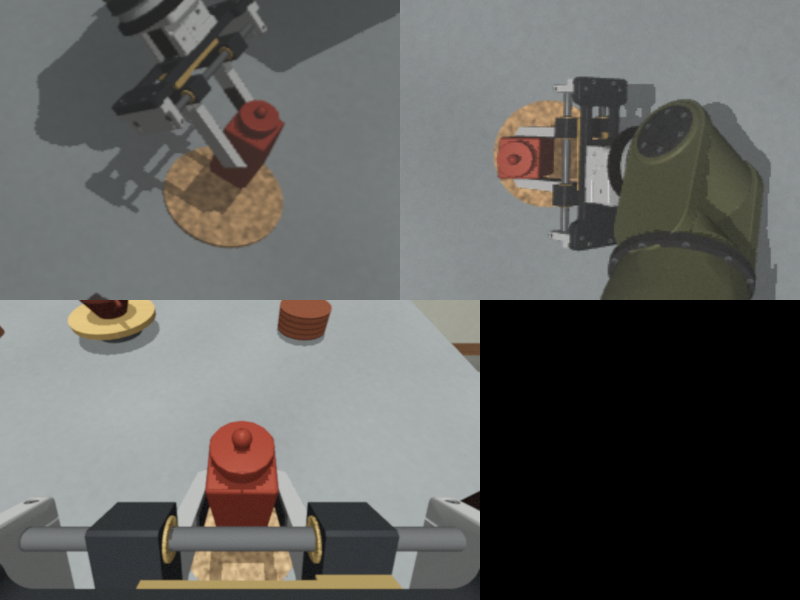

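The caddy is upright over the mat. In the composite, its lid is at (262,110) in the scene crop and (515,160) in the top crop, both over the cork. I'll check tilt and foot height from the depth data before lowering.

```bash
python3 - <<'E'
from h import *
f=np.load("wrist3.npz");W=cloud(f["camera_matrix"],f["world_from_camera"],f["d"])
m=red(f["p"])&(np.linalg.norm(W[...,:2]-M[:2],axis=-1)<.08)
P=W[m]
F=P[(P[:,1]<.155)&(P[:,2]>.09)&(P[:,2]<.146)&(abs(P[:,0]-.484)<.016)]
print(len(F)); A=np.c_[F[:,0]-.484,F[:,2],np.ones(len(F))]
c=np.linalg.lstsq(A,F[:,1],rcond=None)[0]; print("face dy/dx,dy/dz deg",np.degrees(np.arctan(c[:2])),"resid",np.std(A@c-F[:,1]),"y at mid",c[1]*.12+c[2])
S=P[(P[:,2]>.150)&(P[:,2]<.156)]; print("shoulder/neck",S.mean(0))
for lo,hi in((.150,.1545),(.164,.174)):
  S=P[(P[:,2]>lo)&(P[:,2]<hi)];print(lo,len(S),S.min(0),S.max(0))
  h,e=np.histogram(P[:,2],np.arange(.145,.19,.002))
print(list(zip(e.round(3),h)))
E
```

```text
1865
face dy/dx,dy/dz deg [-0.00977847  0.00207063] resid 0.00022166531546980697 y at mid 0.1438596900681886
shoulder/neck [0.48397556 0.15006817 0.15455601]
0.15 817 [0.46186507 0.14318373 0.15000628] [0.50648698 0.18683648 0.15449952]
0.164 4365 [0.46505508 0.14629192 0.16404397] [0.5033929  0.18524224 0.17399811]
[(np.float64(0.145), np.int64(141)), (np.float64(0.147), np.int64(132)), (np.float64(0.149), np.int64(146)), (np.float64(0.151), np.int64(231)), (np.float64(0.153), np.int64(1079)), (np.float64(0.155), np.int64(1336)), (np.float64(0.157), np.int64(68)), (np.float64(0.159), np.int64(13)), (np.float64(0.161), np.int64(0)), (np.float64(0.163), np.int64(24)), (np.float64(0.165), np.int64(112)), (np.float64(0.167), np.int64(156)), (np.float64(0.169), np.int64(179)), (np.float64(0.171), np.int64(1410)), (np.float64(0.173), np.int64(2858)), (np.float64(0.175), np.int64(30)), (np.float64(0.177), np.int64(38)), (np.float64(0.179), np.int64(93)), (np.float64(0.181), np.int64(152)), (np.float64(0.183), np.int64(248)), (np.float64(0.185), np.int64(54)), (np.float64(0.187), np.int64(0))]
```

Tilt is about 0° and the axis is at (0.484, 0.167), the mat's centre. The foot is about 60–62 mm above the mat. Lowering in small steps until it touches.

```bash
python3 - <<'E'
from rig import *
from h import *
o=get_obs(); p=np.array(o["tcp_pos"]); z0=p[2]
servo_line(p-[0,0,.052],v=.08); hold(.2)
base=get_obs()["contact_force"][2]; print("base",base)
dz=.052
while dz<.068:
    dz+=.001; servo_line(p-[0,0,dz],v=.02); hold(.05); F=get_obs()["contact_force"]
    print(round(dz,4),F.round(2) if hasattr(F,'round') else F)
    if F[2]-base>2.0: break
o=get_obs(); print(o["time_s"],o["tcp_pos"],o["gripper_width"],o["wrist_torque"])
im,d=camera("wrist"); cv2.imwrite("pics/w4.png",im[:,:,::-1])
E
```

```text
base -4.311297746224865
0.053 [ 0.78 -0.12 -3.65]
0.054 [-0.33 -0.68 -3.45]
0.055 [ 0.01  0.71 -3.41]
0.056 [ 0.19  0.23 -3.69]
0.057 [ 0.31  0.46 -3.24]
0.058 [-0.37 -0.2  -2.69]
0.059 [ 0.96 -0.24 -2.87]
0.06 [ 0.33 -0.62 -3.84]
0.061 [ 0.31  0.31 -1.19]
12.2333 [0.48380654 0.17525903 0.04988024] 0.045945575346850266 [-0.64952926 -0.08879117 -0.0732047 ]
```

View pics/w4.png

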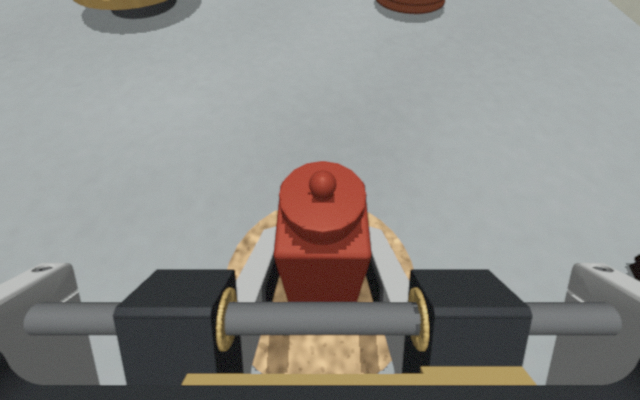

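Contact shows at 61 mm, and in the wrist view the caddy is centred at u≈322 with cork on both sides. I'll confirm contact with another 0.5 mm, release, and back off.

```bash
python3 - <<'E'
from rig import *
from h import *
p=np.array(get_obs()["tcp_pos"]); q=get_obs()["tcp_rot"]
hold(.1); print([round(float(get_obs()["contact_force"][2]),2)])
servo_line(p-[0,0,.0005],v=.02); hold(.15); print(get_obs()["contact_force"])
let_go(); hold(.2); o=get_obs(); print(o["time_s"],o["gripper_width"],o["contact_force"])
x=Ro.from_quat(o["tcp_rot"]).apply([1,0,0])
servo_line(np.array(o["tcp_pos"])-.13*x,v=.12)
o=get_obs(); print(o["time_s"],o["tcp_pos"],o["contact_force"])
hold(.2)
for n in ("scene","top","wrist"):
    pm=camera_params(n); im,d=camera(n); cv2.imwrite(f"pics/{n}5.png",im[:,:,::-1])
    W=cloud(pm["camera_matrix"],pm["world_from_camera"],d)
    m=red(im)&(d>0)&(np.linalg.norm(W[...,:2]-M[:2],axis=-1)<.1)&(W[...,2]>.008)
    P=W[m]; L=P[(P[:,2]>.106)&(P[:,2]<.117)]
    print(n,len(P),np.percentile(P,[1,50,99],axis=0).round(4).tolist(),"lid",L.min(0).round(4),L.max(0).round(4),"ztop",P[:,2].max())
a=[cv2.imread(f"pics/{n}5.png") for n in("scene","top","wrist")]
cv2.imwrite("pics/m5.png",cv2.vconcat([cv2.hconcat([cv2.resize(a[0],(400,250)),cv2.resize(a[1],(400,250))]),cv2.hconcat([cv2.resize(a[2],(400,250)),cv2.resize(a[0][160:310,330:570],(400,250))])]))
E
```

```text
[-1.19]
[-2.54772316 -2.49079736  5.1311666 ]
13.8667 0.09390104727391867 [ 0.3589128   0.00990389 -0.91051944]
15.1 [0.48357418 0.07608731 0.13254725] [ 1.16883558  0.50299614 -0.2547512 ]
scene 519 [[0.467, 0.147, 0.0892], [0.4915, 0.1711, 0.1097], [0.5077, 0.1897, 0.1231]] lid [0.4651 0.1493 0.1068] [0.5049 0.1862 0.1151] ztop 0.1237743655091984
top 548 [[0.4631, 0.144, 0.09], [0.4855, 0.1631, 0.1102], [0.5061, 0.1862, 0.1234]] lid [0.4661 0.1464 0.1072] [0.5031 0.1838 0.1157] ztop 0.12441224059751899
wrist 3784 [[0.4634, 0.1431, 0.0193], [0.4841, 0.1475, 0.094], [0.5049, 0.1819, 0.1231]] lid [0.4652 0.1465 0.106 ] [0.5038 0.1845 0.117 ] ztop 0.12499012687208219
```

View pics/m5.png

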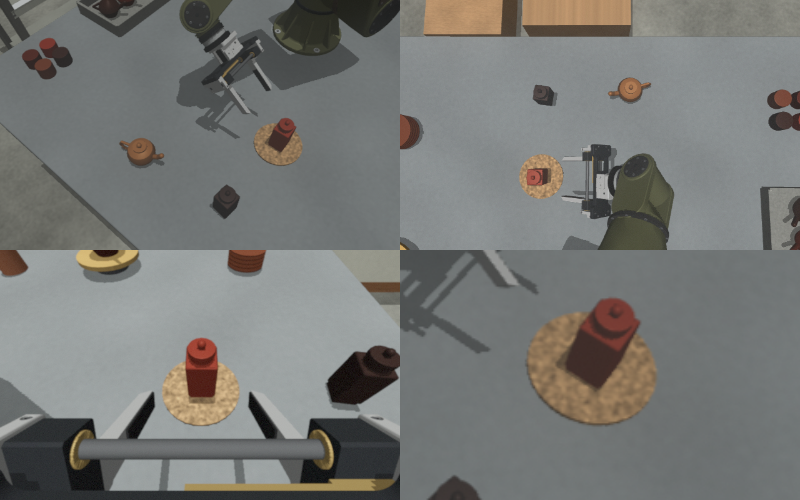

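The pictures show the caddy standing upright on the mat: (202,370) in the wrist view, (283,135) in the scene view and (537,177) in the top view. Its top is at z≈0.124, against 0.123 expected. The gripper is clear, and the dark caddy and teapot are where they were. Handing in.

```bash
python3 - <<'E'
from rig import *
sign_off(); print(get_obs()["time_s"])
E
```

```text
the job is handed in; nothing more can be done
the job is handed in; nothing more can be done
```

The red caddy is standing upright at the centre of the cork mat, and the job is handed in. I gripped it across its flat sides with the tool tilted 40°, lifted it and turned it upright in the air. I then lowered it slowly onto the mat until I felt contact, released it, and backed the gripper off about 13 cm.

- **Position:** the caddy's axis is at about (0.484, 0.166) m, within 1–2 mm of the measured mat centre.
- **Standing:** its top is at about 0.124 m, against 0.123 m expected for the foot resting on the mat. Before lowering, its side face measured upright to well under 1°. I did not repeat that tilt measurement after release, but all three camera views show it standing.
- **Gentle set-down:** the highest upward wrist force I read was about 5 N.
- **Other objects:** the dark caddy and the teapot look unmoved in the final pictures; I did not re-measure them.
- **Time:** about 15 s of the 38 s allowed. None of the checks failed or disagreed.

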